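# Unlatch the analyser, take out the sample cell, latch the carriage again

## Task

The analyser is done with its sample. Press and let go of its blue push-push key so that the locked sample carriage rises, lift the sample cell out and set it fully down in the empty green stand without dropping or tipping it, then press and let go of the key once more so that the empty carriage stays locked down. How deep the key must go before it clicks is different on every unit and for unlocking and locking: feel for its springy stop, press with the fingers and never with more than 20 N, and leave the spare cell and the other things on the bench alone.

Things in the scene. Friction and masses are not known exactly. Their poses are not given: they have to be found in the camera images.
- analyser: Analyser fixed to the bench: lilac case 240 (x) x 200 (y) mm, flat white deck 110 mm above the bench. Origin: centre of its underside; x and y along its sides, z up. From its centre the blue key is at x = -45 mm, y = 0 and the sample carriage at x = +50 mm, y = 0; both stick up through round holes in the deck (34 mm at the key, 40 mm at the carriage).
- carriage (a joint): Height (m) of the sprung carriage and key, one piece moving straight up and down. 0 (within 1 mm) = locked; 0.030 = unlocked, at its upper stop; negative = pressed beyond the lock. From locked, pressing to the click and letting go makes it rise by itself; from risen, pressing to the click and letting go leaves it locked at 0. Let go before the click, it returns to the state it had.
- key_top (a point): Centre of the flat top of the blue round key (28 mm in diameter); it moves with the carriage: 140 mm above the bench when locked (30 mm above the deck), 170 mm when risen.
- key: The blue key and stem, rigid with the carriage (origin: the analyser's, raised by the joint). The clicks are hidden 5 to 20 mm below the locked height, differ from unit to unit, and unlocking and locking differ too; 1 to 3 mm later comes a springy end stop. Force to hold it: about 4 N risen, 7 N at the lock, 8 to 9 N just before the stop, then about 4 N more per mm. 11 to 15 N always clicks.
- cup_mouth (a point): Centre of the rim of the aluminium cup (35 mm outside, 26 mm inside, 32 mm deep) in which the cell stands; 85 mm above the bench when locked (inside the case), 115 mm when risen (5 mm above the deck).
- cell: Sample cell, upright round vial, 50 to 85 g: amber body 22 mm in diameter, 28 mm tall, with a tapered foot; on it a black cap (white dot) 30 mm in diameter, 28 mm tall, to grip by. Origin: centre of its underside, z up; the cap runs 28 to 56 mm above it. It starts in the cup, cap resting on the rim, cap top 3 mm above the deck while locked, 33 mm when risen.
- green_stand_well (a point): Centre of the mouth of the well in the green stand, a fixed green block 56 x 56 mm, 45 mm tall (the mouth is in its top). The well is 25 mm in diameter and 33 mm deep with a chamfered mouth; when seated, the cell's cap rests on the block's top and its origin is 28 mm below this point. Green and white stand may change places.
- white_stand: Like the green stand, but white; it holds the spare cell and is not to be used. Origin: centre of its underside.
- spare_cell: A second cell of the same look, standing in the white stand; leave it alone. Origin: centre of its underside.
- reagent_bottle: Amber bottle with blue cap, 84 mm in diameter, 160 mm tall; bystander. Origin: centre of its underside.
- tablet_jar: Small amber jar with white cap, 48 mm in diameter, 70 mm tall; bystander. Origin: centre of its underside.
- wash_bottle: White bottle, 60 mm in diameter, 130 mm tall; bystander. Origin: centre of its underside.
- beaker: Clear beaker, 64 mm in diameter, 80 mm tall; bystander. Origin: centre of its underside.
- scoop: Steel spatula 170 mm long lying on the bench; bystander. Origin: on its underside.
- die_set: Steel pressing die, 54 mm in diameter, 65 mm tall; bystander. Origin: centre of its underside.
Things that resemble listed ones, but are neither listed nor needed, are in the scene too. Of the things shaped like the part that bears green_stand_well, the green one is meant. Leave any purple look-alike of the cell alone.

How it is judged:
By the outcome, as a careful person would: the job done as asked, in the order asked, and still so for the second after the job is handed in, with the robot touching nothing.
It also fails if it takes over 69 s, if anything falls off the work surface, if the arm or the gripper's body presses on something with over 40 N, if the wrist force passes 120 N, or if a joint passes its speed limit or range.

## Robot

A 6-joint arm with a two-finger parallel gripper is mounted at the origin on the work surface. World frame = base frame: x ahead of the robot, y to its left, z up, the work surface at z = 0. Lengths are in m, angles in rad, forces in N, time in s.
With the tool pointing down it reaches from about 0.35 to 0.975 m from the base axis. Payload 7.1 kg.
Tool frame: the origin (TCP) lies midway between the tips of the shut fingers; the grasp point (between the pads) lies 19 mm behind it; z points along the fingers, x is the direction in which the jaws open and shut, and the axes are right-handed (so a half turn about z gives the same grasp; the last joint's range is limited). The gripper opens to 88 mm and grips with 3 to 60 N. Pads are 20 mm wide; open, the fingers measure 115 mm over their backs; the gripper's body (75 mm by 178 mm) begins 61 mm behind the grasp point.
Start: joints at [1.261, 0.423, 1.63, -0, 1.089, -0.019], TCP at [0.179, 0.599, 0.223] pointing down, gripper open.
Joint ranges: [-3, 3], [-0.9, 2.11], [0.09, 2.58], [-1.31, 4.45], [0.11, 2.69], [-2.54, 2.54]. Speed limits (rad/s): [2.39, 2.39, 3.01, 3.14, 3.14, 3.14].

## Interface

Orientations are given as a unit quaternion [w, x, y, z].
In Python, from station import move_pose, movel, movej, command_gripper, wait, inverse_kinematics, read_camera, camera_info, MotionError, job_done, get_time, get_joint_pos, get_qvel, get_effort, get_tcp_pos, get_ee_rot, get_ft_force, get_ft_torque, get_grip_width gives the robot as it stands. Calls block until the motion is done:
- move_pose(position, orientation): joint-space move of the TCP to a pose.
- movel(position, frame=None, v=0.15, until_force=None): straight line of the TCP; frame=None keeps the orientation; v is the mean speed in m/s. With until_force (N) it stops when the force on the tool has changed by that much, and returns True; else False.
- movej(angles): joint-space move.
- command_gripper(opening): opening from 0.0 (shut) to 1.0 (fully open); the grip force is fixed at half the most; returns when the fingers have stopped.
- wait(seconds).
- inverse_kinematics(position, orientation): joint angles nearest the present ones, or None.
- read_camera(name): name is "side" or "top"; returns the picture (384x512x3 uint8, red, green, blue); there is no depth.
- camera_info(name): a dict with "intrinsics" (3x3 intrinsics, pixels), "T" (4x4, takes a point from camera to world coordinates). Camera axes: x right, y up, looking along -z (the intrinsics and any distortion apply to the point x, -y, -z); pixel columns grow to the right and rows downward; lengths in m; the calibration is good to about 2 mm. A picture is of the moment at which its call begins. camera_info takes no time and is no camera call.
A pose or a line that the arm cannot do raises MotionError and nothing moves.
- job_done(): hands the job in, once; it reports no verdict.
Readings, each from a call of its own:
- get_time(): time.
- get_joint_pos(): joint angles.
- get_qvel(): joint speeds.
- get_effort(): joint torques, N m.
- get_tcp_pos(): TCP position.
- get_ee_rot(): TCP orientation.
- get_ft_force(): force on the tool from outside, world axes, zero at the start.
- get_ft_torque(): the same for the moment, N m.
- get_grip_width(): opening from 0.0 (shut) to 1.0 (fully open).
Only numpy, scipy, OpenCV 4.12 (cv2) and the standard library are available. Lean on these libraries where they do the work, as an engineer would, in place of code of your own. Each camera call takes 0.05 s, during which the arm holds its last target. There are 200 camera calls.

## Working session

There is one attempt and no reset: what is moved stays moved. The work goes in short steps, each a Python script; the robot and the scene stay as the last script left them, time stands still between calls to the robot, and variables do not carry over. Pictures are saved under pics/ and viewed, about 8 in all and at most 12, crops included, and the job is handed in when it is done.

```bash
mkdir -p pics; cat > h.py <<'E'
import numpy as np, cv2
from station import *
def save(cam,name,crop=None,s=1):
    im=cv2.cvtColor(read_camera(cam),cv2.COLOR_RGB2BGR)
    if crop: a,b,c,d=crop; im=im[b:d,a:c]
    if s!=1: im=cv2.resize(im,None,fx=s,fy=s,interpolation=cv2.INTER_CUBIC)
    cv2.imwrite('pics/'+name,im)
def pt(cam,u,v,z):
    I=camera_info(cam); K=np.array(I['intrinsics']);T=np.array(I['T'])
    d=np.linalg.inv(K)@[u,v,1]; d=T[:3,:3]@(d*[1,-1,-1]); o=T[:3,3]
    return o+d*(z-o[2])/d[2]
def px(cam,p):
    I=camera_info(cam); K=np.array(I['intrinsics']);T=np.array(I['T'])
    c=T[:3,:3].T@(np.array(p)-T[:3,3]); q=K@(c*[1,-1,-1]); return q[:2]/q[2]
E
python3 - <<'E'
from h import *
save('top','top1.png',s=1.56); save('side','side1.png',s=1.56)
for c in('top','side'): print(camera_info(c))
print(get_time(),get_ee_rot(),get_ft_force(),get_grip_width())
E
```

```text
{'intrinsics': array([[385.21995637,   0.        , 255.28435348],
       [  0.        , 385.21995637, 191.35243977],
       [  0.        ,   0.        ,   1.        ]]), 'T': array([[ 2.31691208e-02,  9.78039264e-01, -2.07128921e-01,
         2.87614445e-01],
       [-9.99730800e-01,  2.29218716e-02, -3.59386433e-03,
        -2.20286713e-02],
       [ 1.23284210e-03,  2.07156429e-01,  9.78307055e-01,
         1.28694207e+00],
       [ 0.00000000e+00,  0.00000000e+00,  0.00000000e+00,
         1.00000000e+00]])}
{'intrinsics': array([[442.75868036,   0.        , 250.87023189],
       [  0.        , 442.75868036, 189.73424882],
       [  0.        ,   0.        ,   1.        ]]), 'T': array([[-0.95402548,  0.19039959, -0.23148084,  0.26726178],
       [-0.29907573, -0.65555441,  0.69339896,  0.85296851],
       [-0.01972541,  0.73075058,  0.68235951,  0.94751714],
       [ 0.        ,  0.        ,  0.        ,  1.        ]])}
0.1 [ 4.01942922e-04  8.02091238e-01  5.97201115e-01 -5.58468419e-04] [ 0.16315755  0.43548201 -0.04008311] 0.999062765949879
```

View pics/top1.png

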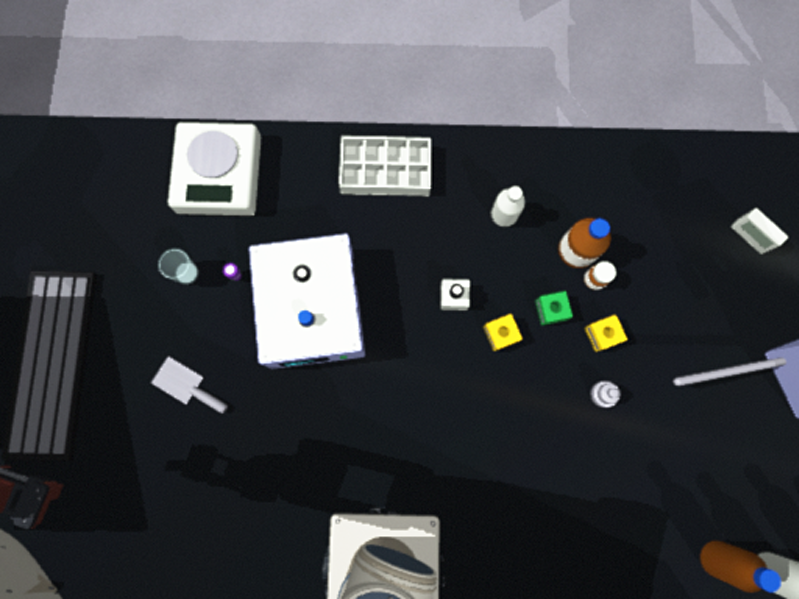

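View pics/side1.png

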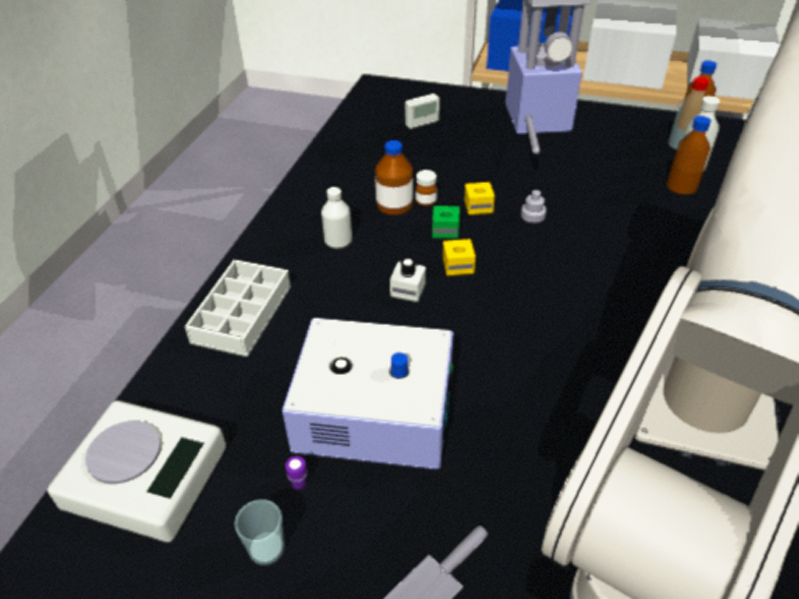

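Top view: analyser at about (305,300) with the blue key at (306,317) and the black cap at (302,273). The green stand is at (555,307), with yellow look-alikes at (503,332) and (606,333). The white stand with the spare cell is at (456,293) and the purple look-alike cell at (231,270). The target cell is the one in the analyser deck, and the target stand is the green one. I'll confirm both in an enlarged crop.

```bash
python3 - <<'E'
from h import *
a=cv2.cvtColor(read_camera('top'),cv2.COLOR_RGB2BGR)
s=cv2.cvtColor(read_camera('side'),cv2.COLOR_RGB2BGR)
f=lambda im,x,y,w,h,k:cv2.resize(im[y:y+h,x:x+w],None,fx=k,fy=k,interpolation=cv2.INTER_CUBIC)
A=f(a,155,145,80,60,5);B=f(a,330,170,80,60,5);C=f(s,200,200,80,60,5);D=f(s,260,120,80,60,5)
cv2.imwrite('pics/crop1.png',np.vstack([np.hstack([A,B]),np.hstack([C,D])]))
k=np.array(pt('top',306/1.56,317/1.56,.14));c=np.array(pt('top',302/1.56,273/1.56,.113));g=pt('top',555/1.56,306/1.56,.045)
print(k,c,c-k,np.linalg.norm((c-k)[:2]),g)
print(pt('side',400/1.56,358/1.56,.14),pt('side',341/1.56,365/1.56,.113),pt('side',446/1.56,215/1.56,.045))
E
```

```text
[0.48964211 0.16004507 0.14      ] [0.58413615 0.17733227 0.113     ] [ 0.09449404  0.01728719 -0.027     ] 0.09606232742211651 [ 0.54216941 -0.34813131  0.045     ]
[0.48575568 0.16409836 0.14      ] [0.57941482 0.18209876 0.113     ] [ 0.53629624 -0.34476255  0.045     ]
```

View pics/crop1.png

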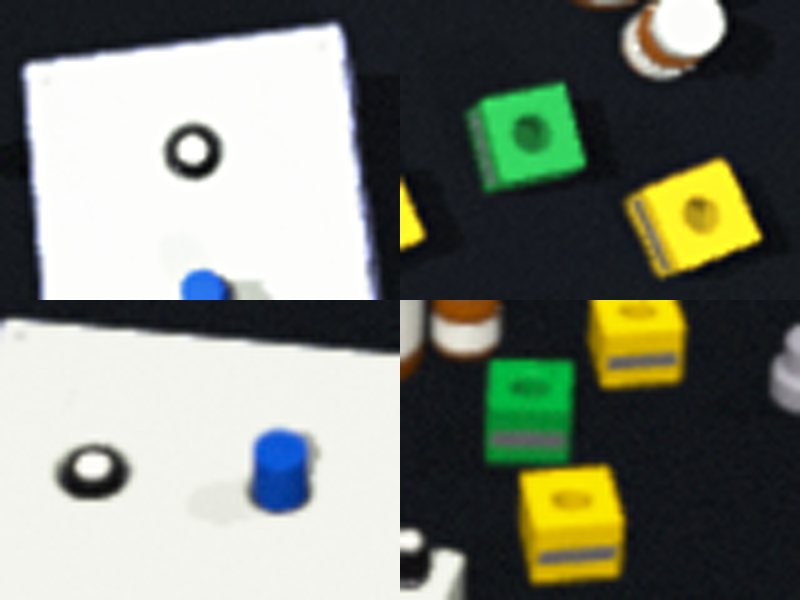

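```bash
python3 - <<'E'
from h import *
from scipy.optimize import least_squares
P={'key':((195.6,202.8),(255.6,229.4),.14),'cap':((193.2,174.8),(218.2,233.4),.113),'well':((356.2,196.4),(285.6,136.8),.045)}
for n,(t,s,z) in P.items():
    a=pt('top',*t,z);b=pt('side',*s,z)
    r=least_squares(lambda p:np.r_[px('top',p)-t,px('side',p)-s],a)
    print(n,a[:2].round(4),b[:2].round(4),r.x.round(4),r.fun.round(2))
E
```

```text
key [0.4908 0.1618] [0.4877 0.1644] [0.4896 0.162  0.1373] [ 0.04  0.56 -0.44 -0.12]
cap [0.5848 0.1786] [0.581  0.1806] [0.5832 0.1787 0.1107] [ 0.07  0.65 -0.49 -0.15]
well [ 0.5414 -0.3495] [ 0.5387 -0.3502] [ 0.5399 -0.3494  0.0457] [ 0.03  0.39 -0.39 -0.1 ]
```

```bash
cat >> h.py <<'E'
def q(deg): t=np.radians(deg)/2; return [0,np.cos(t),np.sin(t),0]
KEY=[.4893,.1628]; CAP=[.5832,.1793]; WELL=[.5402,-.3497]
E
python3 - <<'E'
from h import *
k=1.56
print('reagent',pt('top',599/k,229/k,.16)); print('jar',pt('top',603/k,273/k,.07)); print('wash',pt('top',515/k,193/k,.13))
print('white cell',pt('top',457/k,291/k,.073)); print('yellows',pt('top',503/k,331/k,.045),pt('top',606/k,332/k,.045),'die',pt('top',605/k,393/k,.05))
command_gripper(0.0)
move_pose([KEY[0],KEY[1],.21],q(10))
movel([*KEY,.155],v=.1)
f0=get_ft_force()[2]
print(get_time(),get_tcp_pos(),f0,get_joint_pos())
r=movel([*KEY,.115],v=.012,until_force=12.5)
print(r,get_tcp_pos(),get_ft_force(),get_time())
E
```

```text
reagent [ 0.67509759 -0.40920119  0.16      ]
jar [ 0.60976616 -0.44404526  0.07      ]
wash [ 0.75858568 -0.25130235  0.13      ]
white cell [ 0.56337319 -0.13882797  0.073     ]
yellows [ 0.48632894 -0.23785249  0.045     ] [ 0.48924389 -0.4529538   0.045     ] die [ 0.36267506 -0.44309825  0.05      ]
4.175 [0.48954181 0.16302662 0.15520303] -0.4670166106473499 [ 2.98406243e-01  3.59774015e-01  1.92024735e+00 -8.86390027e-06
  8.61290201e-01  1.23601815e-01]
True [0.48931282 0.16281243 0.12531659] [-2.92315429 -0.20196924 11.8158369 ] 6.4417
```

```bash
python3 - <<'E'
from h import *
for z in (.145,.158,.166):
    movel([*KEY,z],v=.05); print(z,get_ft_force()[2])
movel([*KEY,.185],v=.05); print(get_ft_force()[2])
movel([*KEY,.25],v=.2)
command_gripper(.65)
a=cv2.cvtColor(read_camera('top'),cv2.COLOR_RGB2BGR);s=cv2.cvtColor(read_camera('side'),cv2.COLOR_RGB2BGR)
f=lambda im,x,y,w,h,k:cv2.resize(im[y:y+h,x:x+w],None,fx=k,fy=k,interpolation=cv2.INTER_CUBIC)
cv2.imwrite('pics/c2.png',np.hstack([f(a,155,145,80,90,5),f(s,190,190,80,90,5)]))
print(get_time())
E
```

```text
0.145 6.596736265083322
0.158 4.637343180950883
0.166 4.840438948335599
-0.31169487747330127
9.8083
```

View pics/c2.png

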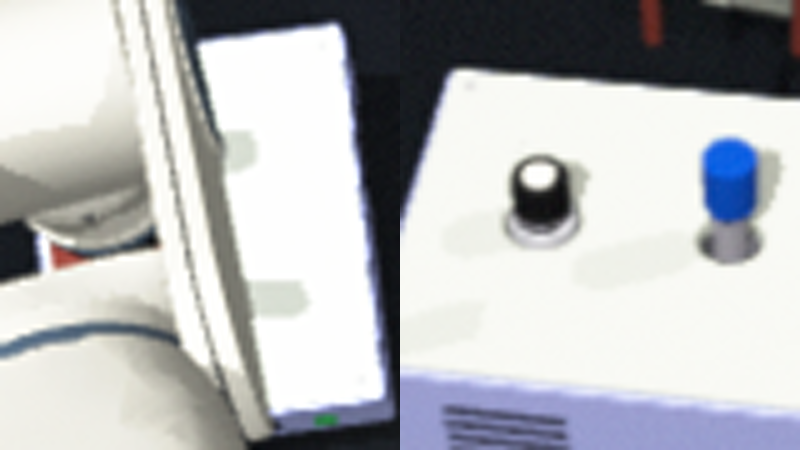

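The side crop shows the carriage risen, with the cap at (540,175) and the key at (730,157). Now I'll grasp the cell.

```bash
python3 - <<'E'
from h import *
print(pt('side',217.6,224.6,.143))
move_pose([*CAP,.23],q(100))
print(movel([*CAP,.119],v=.1,until_force=8),get_tcp_pos(),get_ft_force())
command_gripper(0.0)
print('w',get_grip_width()*88,get_ft_force(),get_time())
if 26<get_grip_width()*88<33:
    movel([*CAP,.16],v=.06); print(get_ft_force())
    movel([*CAP,.26],v=.2); print('w',get_grip_width()*88,get_ft_force())
    move_pose([*WELL,.2],q(66))
    movel([*WELL,.088],v=.15)
    print(get_tcp_pos(),get_ft_force(),get_time(),get_grip_width()*88)
    a=cv2.cvtColor(read_camera('top'),cv2.COLOR_RGB2BGR);s=cv2.cvtColor(read_camera('side'),cv2.COLOR_RGB2BGR)
    f=lambda im,x,y,w,h,k:cv2.resize(im[y:y+h,x:x+w],None,fx=k,fy=k,interpolation=cv2.INTER_CUBIC)
    cv2.imwrite('pics/c3.png',np.hstack([f(a,315,150,80,90,5),f(s,245,80,80,90,5)]))
E
```

```text
[0.58123215 0.17823222 0.143     ]
False [0.58371335 0.17946465 0.11970534] [-0.50705499  0.68427186  0.85548673]
w 29.298597089073514 [-0.66742807  0.65289643  1.86983267] 13.0333
[-0.12535519 -0.43196931 -1.64384255]
w 29.463677193834496 [ 0.51436457  0.01157532 -1.54251643]
[ 0.54088594 -0.35001589  0.08881758] [-0.68813059 -0.3378023  -1.09056969] 17.35 29.431730977893878
```

View pics/c3.png

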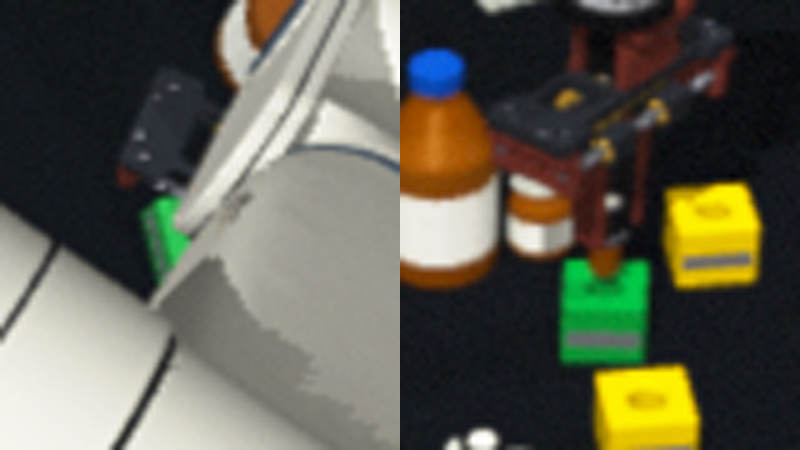

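The side view shows the cell held upright over the green well: body at (605,265), well at (605,286), laterally aligned. Next is a guarded descent.

```bash
python3 - <<'E'
from h import *
print(movel([*WELL,.0485],v=.03,until_force=6),get_tcp_pos(),get_ft_force(),get_ft_torque(),get_time())
E
```

```text
True [ 0.54006942 -0.34961207  0.04920724] [-0.36739552  0.60957911  5.32564941] [0.02773102 0.08542104 0.04923392] 18.6667
```

```bash
python3 - <<'E'
from h import *
command_gripper(.6); print(get_ft_force(),get_grip_width())
movel([*WELL,.20],v=.12); movel([*WELL,.26],v=.2)
move_pose([*KEY,.26],q(10)); command_gripper(0.0)
a=cv2.cvtColor(read_camera('top'),cv2.COLOR_RGB2BGR);s=cv2.cvtColor(read_camera('side'),cv2.COLOR_RGB2BGR)
f=lambda im,x,y,w,h,k:cv2.resize(im[y:y+h,x:x+w],None,fx=k,fy=k,interpolation=cv2.INTER_CUBIC)
cv2.imwrite('pics/c4.png',np.hstack([f(a,315,150,80,90,5),f(s,245,80,80,90,5)]))
print(get_time())
E
```

```text
[-0.37619951  0.59374625 -0.75399497] 0.6008894415701179
23.975
```

View pics/c4.png

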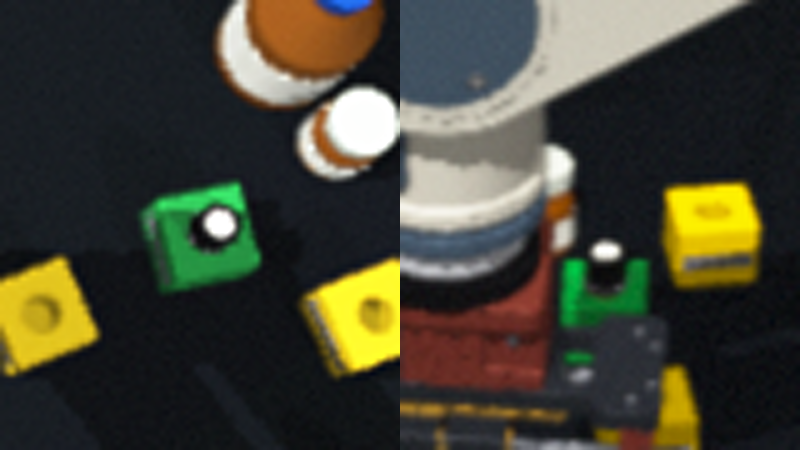

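The top view shows the cell upright in the green stand, cap at (218,225), and the side view agrees at (605,252). Now the locking press.

```bash
python3 - <<'E'
from h import *
movel([*KEY,.182],v=.15); wait(.2); print(get_ft_force()[2])
print(movel([*KEY,.145],v=.03,until_force=12.5),get_tcp_pos()[2],get_ft_force()[2])
f=get_ft_force()[2]
print(movel([*KEY,.1125],v=.012,until_force=12.8-f),get_tcp_pos(),get_ft_force(),get_time())
E
```

```text
-0.0715529656626886
False 0.14514541896095612 6.215002021734884
True [0.48940659 0.16282491 0.12988753] [-2.90909205 -0.72173548 10.51922195] 27.6583
```

The press stopped at 10.5 N, a little short of the sure-click range, so I'll press a touch further.

```bash
python3 - <<'E'
from h import *
z=get_tcp_pos()[2]
for i in range(8):
    fz=np.mean([get_ft_force()[2] for _ in range(3)]); print(round(z,4),get_tcp_pos()[2].round(4),fz.round(2))
    if fz>12.3: break
    z-=.0004; movel([*KEY,z],v=.01); wait(.1)
for h in (.135,.145,.16):
    movel([*KEY,h],v=.04); print(h,get_ft_force()[2])
movel([*KEY,.26],v=.2); 
move_pose([.35,-.08,.35],q(10))
a=cv2.cvtColor(read_camera('top'),cv2.COLOR_RGB2BGR);s=cv2.cvtColor(read_camera('side'),cv2.COLOR_RGB2BGR)
f=lambda im,x,y,w,h,k:cv2.resize(im[y:y+h,x:x+w],None,fx=k,fy=k,interpolation=cv2.INTER_CUBIC)
cv2.imwrite('pics/c5.png',cv2.resize(np.hstack([a,s]),(800,300),interpolation=cv2.INTER_AREA))
cv2.imwrite('pics/c6.png',np.hstack([f(s,190,190,80,90,5),f(s,245,80,80,90,5)]))
print(get_time())
E
```

```text
0.1299 0.1299 10.52
0.1295 0.13 10.85
0.1291 0.1297 12.5
0.135 8.214285598831895
0.145 0.3906995637289435
0.16 -0.198489351779793
31.4667
```

View pics/c6.png

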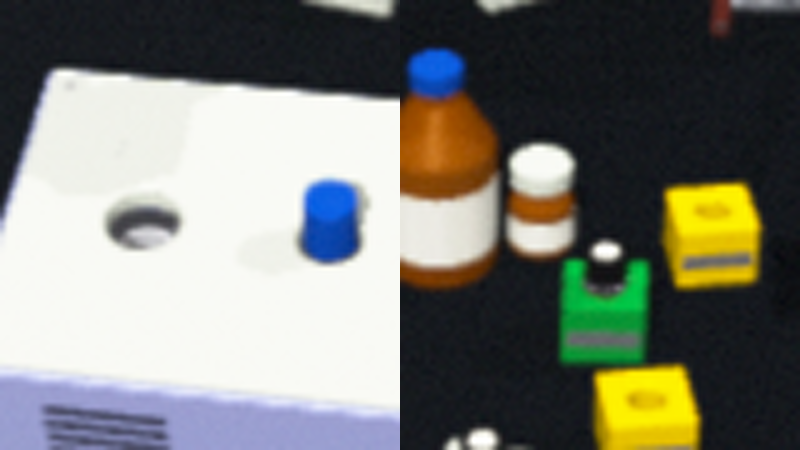

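View pics/c5.png

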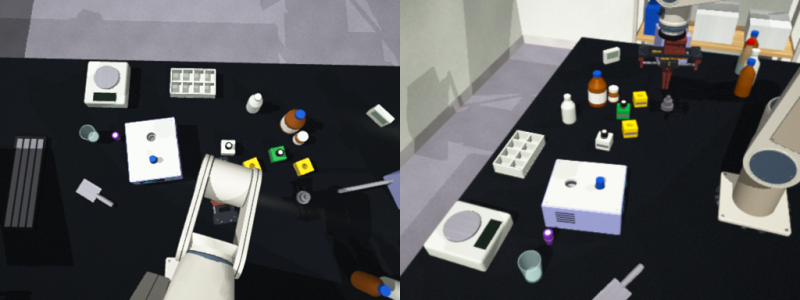

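```bash
python3 - <<'E'
from h import *
for z in (.073,.076,.079): print(px('side',[.5387,-.3502,z]))
s=cv2.cvtColor(read_camera('side'),cv2.COLOR_RGB2BGR)
f=lambda x,y:cv2.resize(s[y:y+40,x:x+40],None,fx=10,fy=10,interpolation=cv2.INTER_CUBIC)
cv2.imwrite('pics/c7.png',np.hstack([f(265,118),f(242,157)]))
E
```

```text
[285.88257453 130.05034599]
[285.91305606 129.31779562]
[285.94362135 128.58323203]
```

View pics/c7.png

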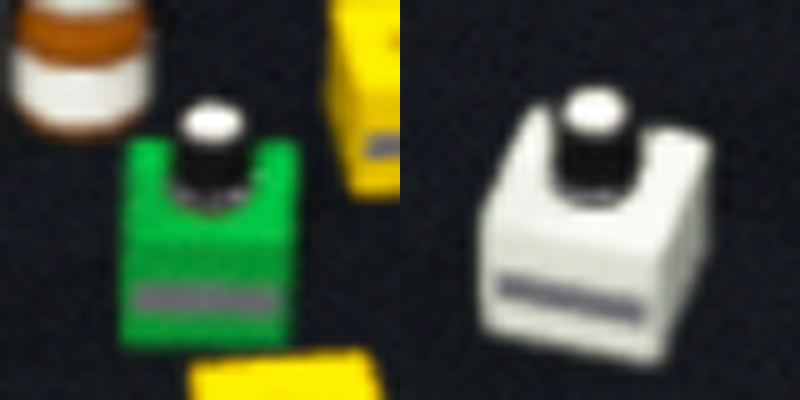

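A thin reddish edge shows under the cap. The dot fits a cap top of about 74 mm against 73 mm expected. To be certain it's seated, I'll touch the cap top lightly with shut fingers, which also finishes the seating if needed.

```bash
python3 - <<'E'
from h import *
move_pose([*WELL,.2],q(66))
movel([*WELL,.085],v=.12); wait(.2); f0=get_ft_force()
r=movel([*WELL,.069],v=.012,until_force=5); print(r,get_tcp_pos(),get_ft_force()-f0)
movel([*WELL,.2],v=.12)
move_pose([.35,-.08,.35],q(10)); wait(.3)
s=cv2.cvtColor(read_camera('side'),cv2.COLOR_RGB2BGR)
f=lambda x,y:cv2.resize(s[y:y+40,x:x+40],None,fx=10,fy=10,interpolation=cv2.INTER_CUBIC)
cv2.imwrite('pics/c8.png',np.hstack([f(265,118),f(235,215)]))
print(get_time())
E
```

```text
True [ 0.5401705  -0.3496906   0.07337974] [0.95512693 0.38020724 4.73336225]
38.0333
```

View pics/c8.png

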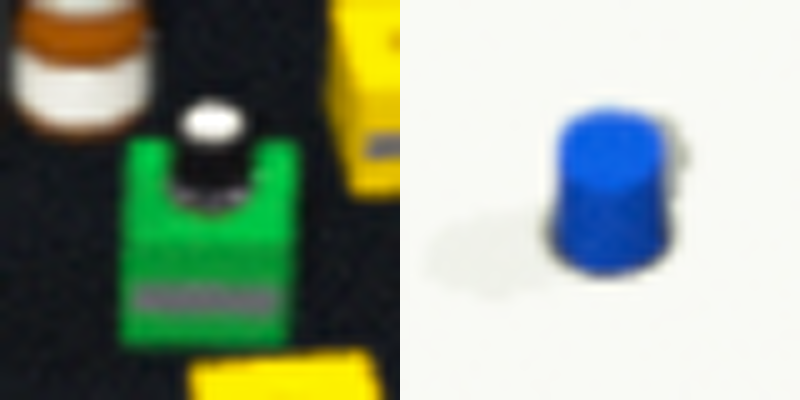

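The cap top was felt at 73.4 mm against 73 expected, so the cell is seated and firm. The cell is upright at (213,121) in the crop, the key is down, and the arm is clear.

```bash
python3 -c "
from h import *
job_done()"
```

```text
the job is handed in; nothing more can be done
```

The job is done and handed in, with about 38 s of the 69 s used and the arm parked clear of everything.

- **Unlocking:** I pressed the key with the shut fingers until the force reached 11.8 N, about 15 mm below its locked height. I let it up slowly and the side camera showed the carriage risen.
- **Moving the cell:** I gripped the cell by its cap and lowered it into the green stand. It stopped on contact at about 5 N, at the expected height.
- **Locking:** The second press first stopped at 10.5 N, short of a sure click, so I went on to 12.5 N. The key let go of the fingers somewhere between 8 N at 135 mm and no force at 145 mm. The pictures show it back at locked height with the carriage empty.

**Last checks:**
- **Cell height:** A thin reddish edge showed under the cell's cap, so I touched the cap top with about 5 N. It was firm at 73.4 mm, where 73 mm means fully seated. The reddish edge was still there afterwards; I put it down to how the picture renders.
- **Key height:** My pixel reading of the locked key top was about 1 px off the first picture, but the bottom edge of the key matched.
- **Other things:** The spare cell, the purple look-alike and the other things on the bench look unmoved.

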